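# Make up two set-up kits at the board inspection bench

### The arm

A 7-joint arm with a two-finger parallel gripper is mounted at the origin on the work surface. World frame = base frame: x ahead of the robot, y to its left, z up, the work surface at z = 0. Lengths are in m, angles in degrees, forces in N, time in s.
With the tool pointing down it reaches from about 0.35 to 0.9 m from the base axis. Payload 19.9 kg.
Tool frame: the origin (TCP) lies between the finger pads; the fingertips stand 11 mm ahead of it and the grasp point (between the pads) lies 8 mm behind it (env.tip_reach is the distance from the TCP to the fingertips, in m); z points along the fingers, y is the line along which they close (so a half turn about z gives the same grasp; the last joint's range is limited). The gripper opens to 85 mm and grips with 20 to 120 N. Pads are 22 mm wide; open, the fingers measure 114 mm over their backs; the gripper's body (76 mm by 85 mm) begins 54 mm behind the grasp point. The pads swing forward as they close: fully open they stand 13 mm farther back than shut.
Start: joints at [64.372, 23.915, -0.59, 92.452, 0.269, 63.638, -3.037], TCP at [0.247, -0.574, 0.242] pointing down, gripper open.
Joint ranges: [-161.28, 161.28], [-22.2, 115.67], [-73.04, 71.86], [3.21, 147.25], [-68.34, 248.33], [10.77, 114.83], [-161.83, 161.83]. Speed limits (degrees/s): [108.29, 108.29, 136.94, 136.94, 172.46, 172.46, 172.46].

### API

Orientations are given as a 3x3 rotation matrix whose columns are the frame's x, y, z axes.
In Python, from cell import status, vision, job, env gives the robot as it stands.
- The arm moves only by the shell command python3 -m inch 'ROWS' [OPENING]. ROWS is JSON, a list of rows, each a list of 2 entries, a list of its own where there are three numbers: the shift along the tool's x, y, z in units of 30 mm (1.0 is 30 mm), then the turn, a rotation vector about the tool's x, y, z in units of 5 degrees (1.0 is 5 degrees). In form: [[[tx, ty, tz], [wx, wy, wz]], ...]. A call has 1 to 8 rows; each row shifts and turns the commanded pose from where the row before left it, along the tool's axes as they then stand; what a row does not reach is not made up. A row lasts 1/8 s, in which the tool goes at most 62.5 mm and 10.7 degrees, less where a joint would pass 70% of its speed; a pose out of reach is approached as far as the arm can. A call is refused whole if a number of a shift passes 1 or a number of a turn 1, either way. A call with a gripper value outside its range is refused whole. OPENING is the finger opening in mm, from 0 to 85.4, set as the call begins (- or left out, the last holds). The fingers move at their own pace and stop on an object; the grip force is fixed at half the most. Time passes only in rows, so rows that do not move let the fingers close. It gives the time, the measured TCP pose, the force, the opening and the grip force at its end, in the units of the state.
- status.get_obs(): the state, without advancing time (a new reading comes with each control period).
- vision.snapshot(name): name is "scene" or "top" or "wrist"; returns a dict with "color" (420x560x3 uint8, blue, green, red), "fx", "fy", "cx", "cy" (pixels), "position" and "orientation" of the camera in the world. Camera axes: x right, y down, z forward; pixel columns grow to the right and rows downward; lengths in m; the calibration is good to about 2 mm. The wrist camera is an equidistant fisheye: a pixel r from the principal point sees the ray r / f radians off the axis. A picture is of the moment at which its call begins. There is no depth.
- job.job_done(): hands the job in; it is judged then, once.
Trained networks look in the newest picture that a camera, given by its name, has taken for a name from the list of things; names that differ only in an ending like _2 or _b are one class to them, and where a whole thing is asked for, a point or a joint stands for the part that bears it (a point fixed in the world has none). Each returns a list of dicts, best first, with "p" (0 to 1); they miss things now and then, are a little off and sometimes report something else, mostly with a low value. They report only what shows in the picture. A call takes as long as a camera call. They do not tell look-alikes from the thing itself.
- vision.outline_of(camera, query): "pixels" (420x560 bool, what is visible of it) and "bbox" ([centre column, centre row, width, height] in pixels, round what is visible of it).
The state is a dict: "t": time; "joint_positions": joint angles; "qvel": joint speeds; "effort": joint torques, N m; "tcp_pos": TCP position; "ee_rot": TCP orientation; "wrist_force": force on the tool from outside, world axes, zero at the start; "torque": the same for the moment, N m; "width": finger opening in m; "gripper_force": force on a finger pad.
Only numpy, scipy, OpenCV 4.12 (cv2) and the standard library are available. Lean on these libraries where they do the work, as an engineer would, in place of code of your own. Each camera call takes 0.05 s, during which the arm holds its last target. There are 200 camera calls.

### The job

Make up the two kits. In the middle of the square tray build the board support as an upright stack, widest part first and each part centred on the one below: the round foot, the cube-shaped riser, then the large cone, tip up. In the long tray, stand the large heatsink (fins up) in the middle of the larger compartment and the amber jar upright in the middle of the smaller one; leave the small heatsink and the small cone where they are.

Things in the scene. Friction and masses are not known exactly. Their poses are not given: they have to be found in the camera images.
- foot: The support foot: plain black anodised round disc, 60 mm diameter, 22 mm high, lying flat. Loose, about 0.17 kg. Origin: centre of its underside, z up.
- riser: The riser: black cube-shaped block, 40 x 40 x 40 mm, with a 3 x 3 grid of small dark dots on top. Loose, about 0.15 kg. Origin: centre of its underside, x and y square to its side faces, z up.
- cone: The large support cone: black, round, 26 mm diameter, 56 mm high; its lowest 28 mm are a straight cylinder (grip here), above that it tapers to a blunt 9 mm tip. Stands tip up. Loose, about 0.05 kg. Origin: centre of its underside, z up.
- heatsink: The large heatsink: bare aluminium with 8 upright fins, 60 mm long (its x, along the fins) x 44 mm wide (its y) x 26 mm high, fins up; it can be gripped across the 44 mm on the outer fins. Loose, about 0.09 kg. Origin: centre of its underside, z up.
- jar: The flux jar: closed round amber jar with white screw cap, 37 mm body (cap 38 mm) diameter, 48 mm high, cap in the top 14 mm. Loose, about 0.09 kg. Origin: centre of its underside, z up.
- square_tray: The square kit tray: low grey open tray, 140 x 140 mm, 14 mm high overall, walls and floor 4 mm thick, so its inner floor is 4 mm above the table. Fixed to the table. Origin: centre of its underside; x and y along its sides, z up. It and the long tray may stand on either side.
- long_tray: The long kit tray: low grey open tray, 216 mm long (its x) x 124 mm wide (its y), 14 mm high overall, walls, floor and divider 4 mm thick, inner floor 4 mm above the table. One crosswise divider makes a larger compartment (120 mm long inside, its centre at x = +44 mm, y = 0) and a smaller one (84 mm long inside, its centre at x = -62 mm, y = 0). Fixed to the table. Origin: centre of its underside, z up.
- small_heatsink: A small aluminium heatsink, 28 x 28 x 14 mm, not wanted: stays where it is. Loose. Origin: centre of its underside.
- small_cone: A small black cone, 18 mm diameter, 28 mm high, not wanted: stays where it is. Loose. Origin: centre of its underside.
Mind the look-alikes: they are no part of the job. Leave any blue or red look-alike of the square_tray alone.

How it is judged (in metres and radians):
At the end, for the whole second after the job is handed in: Foot within 15 mm of the square tray's centre; riser on it, large cone on the riser, each within 12 mm of the centre below; large heatsink in the larger and jar in the smaller compartment of the long tray, within 15 mm of its centre along and across; all upright within 0.1 rad and at rest (horizontal distance between foot and square_tray below 0.015 m and z of foot in the frame of square_tray between 0 and 0.008 m and horizontal distance between riser and foot below 0.012 m and z of riser in the frame of foot between 0.018 and 0.026 m and horizontal distance between cone and riser below 0.012 m and z of cone in the frame of riser between 0.036 and 0.044 m and x of heatsink in the frame of long_tray between 0.029 and 0.059 m and y of heatsink in the frame of long_tray between -0.015 and 0.015 m and z of heatsink in the frame of long_tray between 0 and 0.008 m and x of jar in the frame of long_tray between -0.077 and -0.047 m and y of jar in the frame of long_tray between -0.015 and 0.015 m and z of jar in the frame of long_tray between 0 and 0.008 m and angle between each of foot, riser, cone, heatsink, jar's own z axis and vertical below 0.1 rad and linear speed of each of foot, riser, cone, heatsink, jar below 0.02 m/s); the robot touches nothing.
It fails at once if the small heatsink was displaced by more than 30 mm (distance of small_heatsink from where it was at the start of the episode above 0.03 m).
It fails at once if the small cone was displaced by more than 30 mm (distance of small_cone from where it was at the start of the episode above 0.03 m).
It also fails if it takes over 136 s, if anything falls off the work surface, if the arm or the gripper's body presses on something with over 40 N, if the wrist force passes 120 N, or if a joint passes its speed limit or range.

## Working session

There is one attempt and no reset: what is moved stays moved. The work goes in short steps, Python scripts to look and compute and a shell command to move; the robot and the scene stay as the last step left them, time stands still between calls to the robot, and variables do not carry over. Pictures are saved under pics/ and viewed, at most 16 in all, crops included, and the job is handed in when it is done.

```bash
ls; mkdir -p pics; python3 - <<'E'
from cell import status, vision, job, env
import cv2
o=status.get_obs(); print(o['t'],o['tcp_pos'],o['ee_rot'],o['width'],env.tip_reach)
for c in ('scene','top'):
    s=vision.snapshot(c); cv2.imwrite(f'pics/{c}0.png',s['color']); print(c,s['fx'],s['cx'],s['cy'],s['position'],s['orientation'])
    for n in ['foot','riser','cone','heatsink','jar','square_tray','long_tray','small_heatsink','small_cone']:
        print(n,[(round(d['p'],2),[int(v) for v in d['bbox']]) for d in vision.outline_of(c,n)][:4])
E
```

```text
pics
0.0 [ 0.24657573 -0.57395904  0.24163836] [[ 9.18794364e-01  3.94736068e-01 -5.93552819e-04]
 [ 3.94736499e-01 -9.18793714e-01  1.09905683e-03]
 [-1.11515228e-04 -1.24410418e-03 -9.99999220e-01]] 0.08539529930661213 0.011
scene 468.5256689480346 279.57835470609234 208.1575059152705 [0.99473132 0.43762454 0.79302765] [[-0.71511127  0.49782417 -0.49070049]
 [ 0.69893731  0.49906938 -0.51226594]
 [-0.01012478 -0.70929603 -0.70483802]]
foot [(0.85, [326, 293, 28, 30])]
riser [(0.73, [293, 207, 18, 25])]
cone [(0.77, [366, 253, 13, 21])]
heatsink [(0.76, [220, 257, 18, 24])]
jar [(0.66, [258, 226, 21, 27]), (0.22, [220, 255, 19, 30])]
square_tray [(0.89, [282, 157, 71, 48]), (0.69, [214, 188, 80, 57]), (0.68, [366, 255, 13, 20])]
long_tray [(0.63, [415, 348, 127, 122])]
small_heatsink [(0.5, [299, 322, 21, 20])]
small_cone [(0.65, [287, 255, 9, 11]), (0.53, [415, 350, 130, 121])]
top 529.9386846516146 273.896878565943 209.87089265475524 [ 0.40794235 -0.12724867  1.56746969] [[ 0.00172793 -0.99878115  0.04932773]
 [-0.99990403 -0.00104762  0.01381408]
 [-0.01374556 -0.04934687 -0.99868711]]
foot [(0.91, [201, 189, 20, 22])]
riser [(0.56, [274, 229, 13, 18])]
cone [(0.61, [202, 229, 6, 10])]
heatsink [(0.84, [280, 156, 26, 22]), (0.65, [274, 192, 13, 11])]
jar []
square_tray [(0.96, [347, 205, 54, 49]), (0.88, [422, 199, 50, 52]), (0.61, [334, 275, 58, 55])]
long_tray [(0.88, [137, 200, 48, 75])]
small_heatsink [(0.61, [280, 156, 25, 20]), (0.39, [201, 159, 8, 11])]
small_cone []
```

```bash
python3 - <<'E'
import cv2
a=cv2.imread('pics/top0.png')[120:330,90:470]; cv2.imwrite('pics/topc.png',cv2.resize(a,None,fx=2.1,fy=2.1,interpolation=3))
a=cv2.imread('pics/scene0.png'); cv2.imwrite('pics/scenec.png',cv2.resize(a,(800,600),interpolation=3))
E
```

```text
(no output)
```

View pics/topc.png

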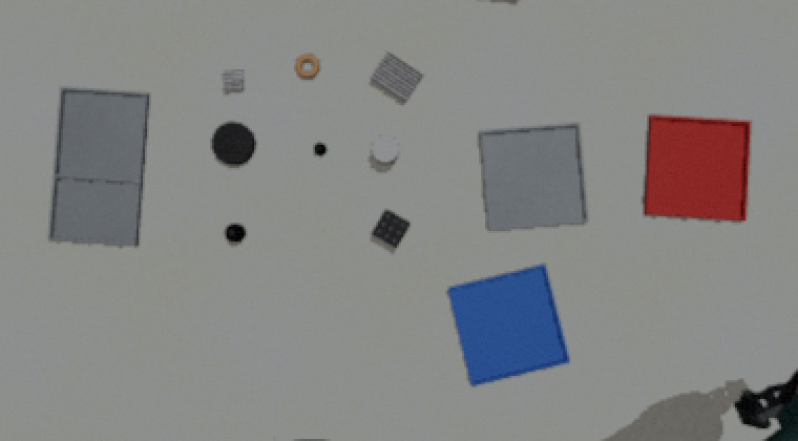

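View pics/scenec.png

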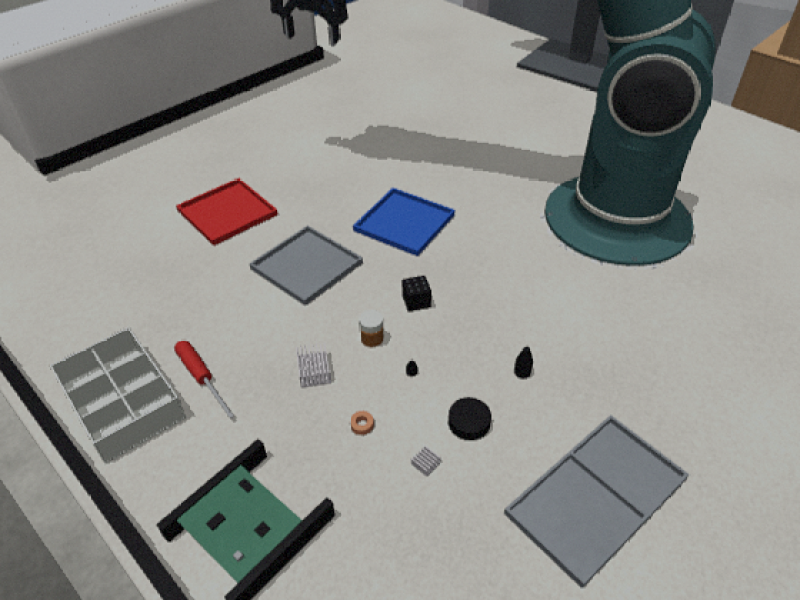

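The top view shows the grey trays (square one at crop 533,177; long one at 100,167 with the larger compartment up), foot 234,144, cone 235,233, jar 385,150, riser 391,229 and heatsink 397,77. The small cone (320,149) and small heatsink (233,81) lie near them.

```bash
cat > h.py <<'E'
import numpy as np, sys
def w(s,u,v,z):
    d=s['orientation']@np.array([(u-s['cx'])/s['fx'],(v-s['cy'])/s['fy'],1.])
    p=np.array(s['position']); return (p+d*(z-p[2])/d[2])[:2]
def go(x,y,z,yaw=None):
    # shift in tool axes (units of 30 mm) and yaw of the tool x axis (deg)
    from cell import status
    o=status.get_obs(); R=np.array(o['ee_rot']); p=np.array(o['tcp_pos'])
    sh=R.T@(np.array([x,y,z])-p)/.03
    cur=np.degrees(np.arctan2(R[1,0],R[0,0]))
    print('t',round(o['t'],2),'tcp',p.round(4),'yaw',cur.round(2),'shift',sh.round(3),'F',np.round(o['wrist_force'],1),'w',round(o['width'],4))
    if yaw is not None:
        dr=np.radians(-(yaw-cur)); c=np.cos(dr);s=np.sin(dr)
        print('turn wz units',round(-((yaw-cur))/5,3),'shift after turn',(np.array([[c,s,0],[-s,c,0],[0,0,1]])@sh).round(3))
if __name__=='__main__': go(*map(float,sys.argv[1:]))
E
python3 - <<'E'
from cell import vision
from h import *
import cv2
s=vision.snapshot('top'); im=s['color'].astype(int)
def yaw(c): 
    r=[w(s,*p,c[1]) for p in c[0]]
    return r
def seg(name,m,u,v,z,r=60):
    m=m.astype(np.uint8)
    n,l,st,ce=cv2.connectedComponentsWithStats(m)
    k=l[int(v),int(u)]
    if k==0: print(name,'none');return
    mm=l==k; ct=max(cv2.findContours(mm.astype(np.uint8),0,2)[0],key=len)
    box=cv2.boxPoints(cv2.minAreaRect(ct)); B=np.array([w(s,*p,z) for p in box])
    e=[B[1]-B[0],B[2]-B[1]]
    print(name,'area',mm.sum(),'centroid',w(s,*ce[k],z).round(4),'rectc',B.mean(0).round(4),[(round(float(np.linalg.norm(a)),3),round(float(np.degrees(np.arctan2(a[1],a[0]))),1)) for a in e])
g=im.sum(2)/3; dark=g<70
bg=np.median(im[150:300,150:330].reshape(-1,3),0); print('bg',bg)
diff=np.abs(im-bg).sum(2)
for n,u,v,z in [('foot',234,144,.011),('cone',235,233,.025),('riser',391,229,.02),('smallcone',320,149,.01)]: seg(n,dark,90+u/2.1,120+v/2.1,z)
for n,u,v,z in [('heatsink',397,77,.02)]:
  for o in vision.outline_of('top','heatsink')[:1]: seg(n,o['pixels'],90+u/2.1,120+v/2.1,z)
  seg(n,diff>40,90+u/2.1,120+v/2.1,z)
seg('jar',(im.min(2)>bg.min()+12),90+385/2.1,120+150/2.1,.048)
T=vision.outline_of('top','square_tray')
for t in T: print(t['bbox'])
for t in T[:1]: seg('sq',t['pixels'],343,204,.012)
seg('sq2',(diff>60),343,204,.012)
t=vision.outline_of('top','long_tray')[0]; seg('long',t['pixels'],137,190,.012)
seg('long2',(diff>60),137,190,.012)
for u,v in [(58,178),(140,183)]: print('div',w(s,90+u/2.1,120+v/2.1,.012))
E
```

```text
bg [139. 143. 140.]
foot area 321 centroid [0.5486 0.1103] rectc [0.5485 0.1104] [(0.056, -44.7), (0.059, -134.8)]
cone area 61 centroid [0.4235 0.1044] rectc [0.4237 0.1035] [(0.023, -89.9), (0.02, -179.5)]
riser area 175 centroid [ 0.4298 -0.1116] rectc [ 0.4301 -0.1113] [(0.039, -30.9), (0.038, -120.9)]
smallcone area 24 centroid [ 0.5414 -0.0115] rectc [ 0.542  -0.0115] [(0.015, 0.3), (0.012, -90.0)]
heatsink area 320 centroid [ 0.6431 -0.1169] rectc [ 0.6427 -0.1167] [(0.048, -34.4), (0.061, -124.9)]
heatsink area 385 centroid [ 0.6397 -0.1177] rectc [ 0.6395 -0.1168] [(0.054, -33.4), (0.063, -123.9)]
jar none
[332.9, 274.1, 61.3, 54.5]
[347.0, 205.2, 54.3, 51.5]
[420.1, 198.4, 50.1, 52.1]
sq none
sq2 area 2336 centroid [ 0.5019 -0.3088] rectc [ 0.5024 -0.3084] [(0.145, -85.2), (0.141, -175.7)]
long area 3060 centroid [0.5176 0.3002] rectc [0.519  0.3006] [(0.217, -3.4), (0.128, -94.3)]
long2 area 3189 centroid [0.5158 0.2986] rectc [0.5157 0.2986] [(0.22, -3.7), (0.13, -94.7)]
div [0.49938934 0.3557369 ]
div [0.49246255 0.23999893]
```

```bash
python3 h.py 0.5485 0.11 0.12 0; python3 - <<'E'
from cell import vision
from h import *
s=vision.snapshot('top'); print(w(s,90+385/2.1,120+150/2.1,.046))
E
```

```text
t 1.2 tcp [ 0.2467 -0.5742  0.2423] yaw 23.25 shift [ 18.246 -16.985   4.075] F [-0.2  0.2 -0.2] w 0.0853
turn wz units 4.65 shift after turn [ 10.06  -22.808   4.075]
[ 0.53626484 -0.1044884 ]
```

```bash
python3 -m inch '[[[0,0,0.2],[0,0,0.93]],[[0,0,0.2],[0,0,0.93]],[[0,0,0.2],[0,0,0.93]],[[0,0,0.2],[0,0,0.93]],[[0,0,0.2],[0,0,0.93]],[[0.44,-1,0.1],[0,0,0]],[[0.44,-1,0.1],[0,0,0]],[[0.44,-1,0.1],[0,0,0]]]'; python3 -m inch '[[[0.44,-1,0.1],[0,0,0]],[[0.44,-1,0.1],[0,0,0]],[[0.44,-1,0.1],[0,0,0]],[[0.44,-1,0.1],[0,0,0]],[[0.44,-1,0.1],[0,0,0]],[[0.44,-1,0.1],[0,0,0]],[[0.44,-1,0.1],[0,0,0]],[[0.44,-1,0.1],[0,0,0]]]';  python3 -m inch '[[[0.44,-1,0.1],[0,0,0]],[[0.44,-1,0.1],[0,0,0]],[[0.44,-1,0.1],[0,0,0]],[[0.44,-1,0.1],[0,0,0]],[[0.44,-1,0.1],[0,0,0]],[[0.44,-1,0.1],[0,0,0]],[[0.44,-1,0.1],[0,0,0]],[[0.44,-1,0.1],[0,0,0]]]';python3 h.py 0.5485 0.11 0.12 0
```

```text
t: 2.25
tcp_pos: [0.2867, -0.4833, 0.2032]
ee_rot: [[1.0, -0.0, -0.0], [-0.0, -1.0, 0.0], [-0.0, -0.0, -1.0]]
wrist_force: [0.8, -0.5, -0.2]
width: 0.0856
gripper_force: 0.0
t: 3.25
tcp_pos: [0.3923, -0.2433, 0.1794]
ee_rot: [[1.0, 0.0, 0.0], [0.0, -1.0, -0.0], [0.0, 0.0, -1.0]]
wrist_force: [0.5, -0.1, 0.0]
width: 0.0853
gripper_force: 0.0
t: 4.25
tcp_pos: [0.498, -0.0033, 0.1553]
ee_rot: [[1.0, -0.0, 0.0], [-0.0, -1.0, 0.0], [0.0, -0.0, -1.0]]
wrist_force: [1.1, -1.1, -0.0]
width: 0.0856
gripper_force: 0.0
t 4.25 tcp [ 0.498  -0.0033  0.1553] yaw -0.01 shift [ 1.683 -3.776  1.178] F [ 1.1 -1.1 -0. ] w 0.0856
turn wz units -0.002 shift after turn [ 1.684 -3.775  1.178]
```

Motion is exact. I'll move above the foot and check with the wrist camera.

```bash
python3 -m inch '[[[0.42,-0.944,0.295],[0,0,0]],[[0.42,-0.944,0.295],[0,0,0]],[[0.42,-0.944,0.295],[0,0,0]],[[0.42,-0.944,0.295],[0,0,0]],[[0,0,0],[0,0,0]]]' | head -2; cat >> h.py <<'E'
def fish(s,u,v,z):
    dx,dy=u-s['cx'],v-s['cy']; r=np.hypot(dx,dy)+1e-9; t=r/s['fx']
    d=s['orientation']@np.array([np.sin(t)*dx/r,np.sin(t)*dy/r,np.cos(t)]); p=np.array(s['position'])
    return (p+d*(z-p[2])/d[2])[:2]
def look(name,z,fn=None):
    # world outline of a thing from the wrist picture, its points taken at height z
    from cell import vision; import cv2
    s=vision.snapshot('wrist')
    if fn: cv2.imwrite(fn,s['color'])
    for o in vision.outline_of('wrist',name)[:3]:
        ct=max(cv2.findContours(o['pixels'].astype(np.uint8),0,2)[0],key=cv2.contourArea)[:,0,:]
        P=np.array([fish(s,*q,z) for q in ct]); r=cv2.minAreaRect((P*1000).astype(np.float32))
        (c,rad)=cv2.minEnclosingCircle((P*1000).astype(np.float32))
        print(name,round(o['p'],2),np.int32(o['bbox']),'rect',np.round(r[0],1),np.round(r[1],1),round(r[2],1),'circ',np.round(c,1),round(rad,1))
E
python3 - <<'E'
from h import *
look('foot',.022,'pics/w1.png')
E
```

```text
t: 4.88
tcp_pos: [0.548, 0.1114, 0.1192]
foot 0.78 [280 215  79  84] rect [551.3 109.2] [58.6 61.1] 62.9 circ [551.6 110. ] 31.2
```

View pics/w1.png

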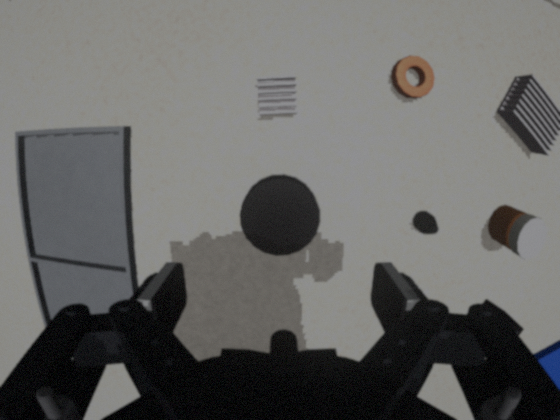

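The wrist view shows the foot at (280,215), matching the top camera within 3 mm, with the fingers clear of everything.

```bash
python3 -m inch '[[[0.03,0.02,0.89],[0,0,0]],[[0.03,0.02,0.89],[0,0,0]],[[0,0,0.89],[0,0,0]],[[0,0,0.5],[0,0,0]],[[0,0,0.39],[0,0,0]],[[0,0,0],[0,0,0]]]'; python3 -m inch '[[[0,0,0],[0,0,0]],[[0,0,0],[0,0,0]],[[0,0,0],[0,0,0]],[[0,0,0],[0,0,0]],[[0,0,0],[0,0,0]],[[0,0,0],[0,0,0]]]' 50;  python3 -m inch '[[[0,0,-0.5],[0,0,0]],[[0,0,-1],[0,0,0]],[[0,0,-1],[0,0,0]],[[0,0,0],[0,0,0]]]'; python3 h.py 0.502 -0.3085 0.08
```

```text
t: 5.72
tcp_pos: [0.5495, 0.1076, 0.0129]
ee_rot: [[1.0, -0.0, -0.001], [-0.0, -1.0, -0.0], [-0.001, 0.0, -1.0]]
wrist_force: [0.6, -0.7, 0.2]
width: 0.0852
gripper_force: 0.0
t: 6.48
tcp_pos: [0.5502, 0.1081, 0.0143]
ee_rot: [[1.0, 0.0, 0.001], [0.0, -1.0, 0.0], [0.001, -0.0, -1.0]]
wrist_force: [-4.3, 0.3, 13.0]
width: 0.0576
gripper_force: 62.0
t: 6.98
tcp_pos: [0.5511, 0.1081, 0.0911]
ee_rot: [[1.0, -0.0, 0.004], [-0.0, -1.0, 0.001], [0.004, -0.001, -1.0]]
wrist_force: [0.3, 0.4, -1.7]
width: 0.0573
gripper_force: 65.5
t 6.97 tcp [0.5511 0.1081 0.0911] yaw -0.01 shift [-1.635 13.888  0.352] F [ 0.3  0.4 -1.7] w 0.0573
```

```bash
python3 -m inch '[[[-0.1168,0.992,-0.1],[0,0,0]],[[-0.1168,0.992,-0.1],[0,0,0]],[[-0.1168,0.992,-0.1],[0,0,0]],[[-0.1168,0.992,0],[0,0,0]],[[-0.1168,0.992,0],[0,0,0]],[[-0.1168,0.992,0],[0,0,0]],[[-0.1168,0.992,0],[0,0,0]]]' | head -2; python3 -m inch '[[[-0.1168,0.992,0],[0,0,0]],[[-0.1168,0.992,0],[0,0,0]],[[-0.1168,0.992,0],[0,0,0]],[[-0.1168,0.992,0.1],[0,0,0]],[[-0.1168,0.992,0.1],[0,0,0]],[[-0.1168,0.992,0.1],[0,0,0]],[[-0.1168,0.992,0],[0,0,0]],[[0,0,0],[0,0,0]]]' | head -2; python3 h.py 0.502 -0.3085 0.02; python3 - <<'E'
from h import *
look('square_tray',.012,'pics/w2.png')
E
```

```text
t: 7.85
tcp_pos: [0.5247, -0.1014, 0.0971]
t: 8.85
tcp_pos: [0.4996, -0.3111, 0.0878]
t 8.85 tcp [ 0.4996 -0.3111  0.0878] yaw -0.19 shift [ 0.082 -0.089  2.261] F [ 0.8  0.6 -0.9] w 0.0575
square_tray 0.75 [510 199  96 174] rect [ 517. -529.] [134. 143.] 86.3 circ [ 515.6 -529.4] 96.6
square_tray 0.61 [271 212 216 209] rect [ 518.1 -310.2] [114.1 143.5] 4.7 circ [ 517.9 -310.5] 89.7
square_tray 0.43 [158 382  22  14] rect [ 353.  -198.7] [10.2 27.1] 41.5 circ [ 351.6 -199.9] 13.6
```

View pics/w2.png

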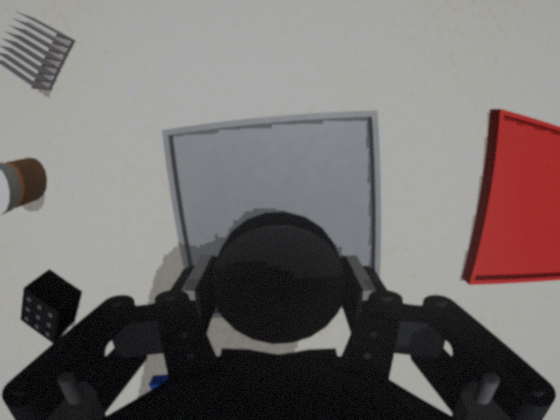

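The grey square tray spans columns 165–378 with its far edge at row ~120. This agrees with the top camera, giving a centre of about (0.503, -0.309).

```bash
python3 -m inch '[[[0.1,-0.07,0.6],[0,0,0]],[[0,0,0.7],[0,0,0]],[[0,0,0.5],[0,0,0]],[[0,0,0.3],[0,0,0]],[[0,0,0.1],[0,0,0]],[[0,0,0],[0,0,0]]]'; python3 h.py 0.503 -.309 0.02
```

```text
t: 9.7
tcp_pos: [0.5038, -0.3067, 0.0222]
ee_rot: [[1.0, 0.0, 0.0], [0.0, -1.0, -0.0], [0.0, 0.0, -1.0]]
wrist_force: [0.1, 0.3, -2.5]
width: 0.0571
gripper_force: 65.4
t 9.7 tcp [ 0.5038 -0.3067  0.0222] yaw 0.01 shift [-0.027  0.077  0.074] F [ 0.1  0.3 -2.5] w 0.0571
```

```bash
python3 -m inch '[[[0,0.04,0.08],[0,0,0]],[[0,0,0],[0,0,0]]]'|grep -A9 force; python3 -m inch '[[[0,0,0],[0,0,0]],[[0,0,0],[0,0,0]],[[0,0,0],[0,0,0]],[[0,0,0],[0,0,0]],[[0,0,-0.5],[0,0,0]],[[0,0,-1],[0,0,0]],[[0,0,-1],[0,0,0]],[[0,0,-1],[0,0,0]]]' 76; python3 - <<'E'
from h import *
look('foot',.026,'pics/w3.png')
E
python3 h.py .430 -.1113 .13 -31
```

```text
wrist_force: [-0.9, 0.5, -1.9]
width: 0.0576
gripper_force: 65.4
t: 10.95
tcp_pos: [0.5038, -0.3079, 0.1268]
ee_rot: [[1.0, 0.0, 0.001], [0.0, -1.0, -0.0], [0.001, 0.0, -1.0]]
wrist_force: [1.0, 0.8, 0.0]
width: 0.0759
gripper_force: 0.0
foot 0.7 [278 216  81  83] rect [ 504.8 -308.2] [61.3 59.1] 19.3 circ [ 505.2 -309.1] 31.0
t 11.05 tcp [ 0.5052 -0.3087  0.1288] yaw -0.0 shift [-2.505 -6.579 -0.069] F [-0.2 -1.5  1.3] w 0.0758
turn wz units 6.2 shift after turn [-5.536 -4.349 -0.069]
```

View pics/w3.png

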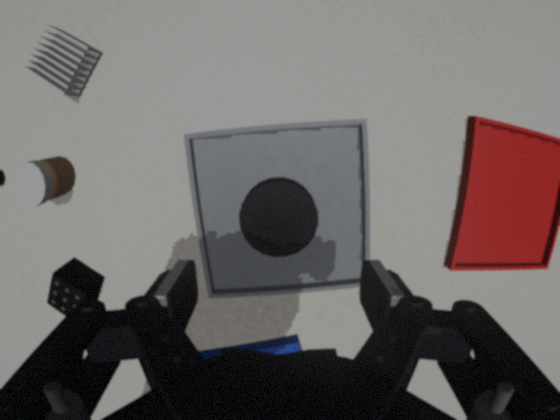

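The foot lies flat in the middle of the tray at (278,216). Next is the riser.

```bash
python3 -m inch '[[[-0.358,-0.94,0],[0,0,0]],[[-0.358,-0.94,0],[0,0,0]],[[-0.358,-0.94,0],[0,0,0]],[[-0.358,-0.94,0],[0,0,0]],[[-0.358,-0.94,0],[0,0,0]],[[-0.358,-0.94,0],[0,0,0]],[[-0.358,-0.94,0],[0,0,0]]]'|head -2;  python3 -m inch '[[[0,0,0],[0,0,0.886]],[[0,0,0],[0,0,0.886]],[[0,0,0],[0,0,0.886]],[[0,0,0],[0,0,0.886]],[[0,0,0],[0,0,0.886]],[[0,0,0],[0,0,0.886]],[[0,0,0],[0,0,0.886]],[[0,0,0],[0,0,0]]]'|head -2; python3 - <<'E'
from h import *
look('riser',.04,'pics/w4.png')
E
python3 h.py .430 -.1113 .03 -31
```

```text
t: 11.92
tcp_pos: [0.428, -0.1096, 0.125]
t: 12.92
tcp_pos: [0.4284, -0.1104, 0.1249]
riser 0.68 [279 217  59  69] rect [ 434.1 -113.7] [40.1 46.4] 59.0 circ [ 433.2 -113.4] 28.7
riser 0.31 [147  10  81  18] rect [ 614.3 -110.8] [65.4 16.8] 48.7 circ [ 616.1 -112.4] 32.9
t 13.03 tcp [ 0.4285 -0.1104  0.1248] yaw -30.89 shift [ 5.900e-02 -2.000e-03  3.161e+00] F [-0.2 -0.3  0.2] w 0.0757
turn wz units 0.021 shift after turn [ 5.900e-02 -2.000e-03  3.161e+00]
```

View pics/w4.png

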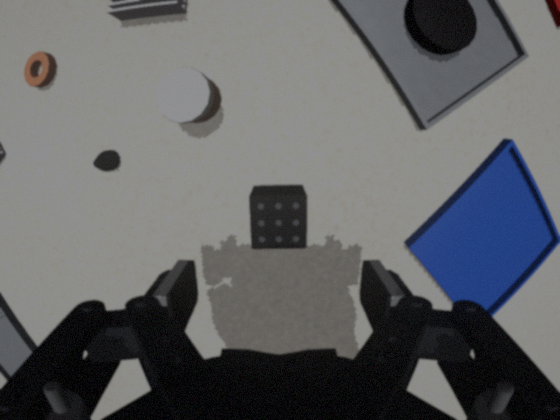

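The riser sits square to the fingers at (279,218).

```bash
python3 -m inch '[[[0.09,0,0.9],[0,0,0]],[[0,0,0.9],[0,0,0]],[[0,0,0.9],[0,0,0]],[[0,0,0.73],[0,0,0]],[[0,0,0],[0,0,0]]]'|head -2; python3 -m inch '[[[0,0,0],[0,0,0]],[[0,0,0],[0,0,0]],[[0,0,0],[0,0,0]],[[0,0,0],[0,0,0]],[[0,0,0],[0,0,0]],[[0,0,0],[0,0,0]],[[0,0,0],[0,0,0]]]' 30;  python3 -m inch '[[[0,0,-0.5],[0,0,0]],[[0,0,-1],[0,0,0]],[[0,0,-1],[0,0,0]],[[0,0,0],[0,0,0]]]'; python3 h.py 0.5042 -0.308 0.10
```

```text
t: 13.65
tcp_pos: [0.4299, -0.1116, 0.0208]
t: 14.52
tcp_pos: [0.4313, -0.112, 0.0229]
ee_rot: [[0.857, -0.515, 0.001], [-0.515, -0.857, -0.0], [0.001, -0.0, -1.0]]
wrist_force: [-3.4, 0.9, 14.5]
width: 0.039
gripper_force: 59.0
t: 15.02
tcp_pos: [0.432, -0.1122, 0.0995]
ee_rot: [[0.857, -0.515, 0.004], [-0.515, -0.857, -0.001], [0.004, -0.001, -1.0]]
wrist_force: [-1.4, 0.5, -1.2]
width: 0.039
gripper_force: 61.4
t 15.03 tcp [ 0.432  -0.1122  0.0995] yaw -31.02 shift [ 5.426  4.352 -0.   ] F [-1.4  0.5 -1.2] w 0.039
```

```bash
python3 -m inch '[[[0.904,0.725,0],[0,0,0]],[[0.904,0.725,0],[0,0,0]],[[0.904,0.725,0],[0,0,0]],[[0.904,0.725,0],[0,0,0]],[[0.904,0.725,0],[0,0,0]],[[0.904,0.725,0],[0,0,0]],[[0,0,0],[0,0,0]],[[0,0,0],[0,0,0]]]'|head -2; python3 h.py 0.5042 -0.308 0.051; python3 - <<'E'
from cell import vision
import cv2
a=vision.snapshot('wrist')['color'];cv2.imwrite('pics/w5.png',a)
E
```

```text
t: 16.02
tcp_pos: [0.5026, -0.3068, 0.0964]
t 16.02 tcp [ 0.5026 -0.3068  0.0964] yaw -30.99 shift [0.067 0.007 1.512] F [-1.2  1.4 -1.8] w 0.0394
```

View pics/w5.png

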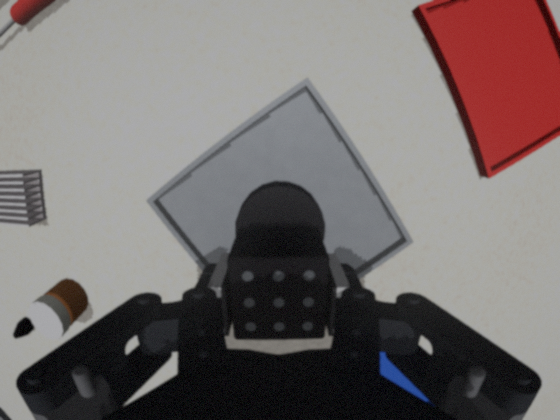

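The riser (dots around 279,300) is held level and in line with the foot below it (280,225).

```bash
python3 -m inch '[[[0.06,0,0.5],[0,0,0]],[[0,0,0.5],[0,0,0]],[[0,0,0.3],[0,0,0]],[[0,0,0.2],[0,0,0]],[[0,0,0.05],[0,0,0]],[[0,0,0],[0,0,0]],[[0,0,0],[0,0,0]]]';python3 h.py 0.5042 -0.308 0.0489
```

```text
t: 16.95
tcp_pos: [0.5047, -0.3086, 0.0506]
ee_rot: [[0.857, -0.515, 0.0], [-0.515, -0.857, -0.0], [0.0, -0.0, -1.0]]
wrist_force: [-0.1, -0.0, -1.7]
width: 0.0386
gripper_force: 61.4
t 16.95 tcp [ 0.5047 -0.3086  0.0506] yaw -31.01 shift [-0.025 -0.007  0.058] F [-0.1 -0.  -1.7] w 0.0386
```

```bash
python3 -m inch '[[[0,0,0.05],[0,0,0]],[[0,0,0],[0,0,0]]]'|grep force; python3 -m inch '[[[0,0,0],[0,0,0]],[[0,0,0],[0,0,0]],[[0,0,0],[0,0,0]],[[0,0,0],[0,0,0]],[[0,0,-0.5],[0,0,0]],[[0,0,-1],[0,0,0]],[[0,0,-1],[0,0,0]],[[0,0,-1],[0,0,0]]]' 65;  python3 - <<'E'
from h import *
look('riser',.066,'pics/w6.png'); look('foot',.026)
E
python3 h.py .424 .104 .14 0
```

```text
wrist_force: [-0.7, 0.6, 1.4]
gripper_force: 61.6
t: 18.2
tcp_pos: [0.5046, -0.3085, 0.1559]
ee_rot: [[0.857, -0.515, 0.001], [-0.515, -0.857, -0.0], [0.001, -0.0, -1.0]]
wrist_force: [0.2, -0.7, 0.3]
width: 0.065
gripper_force: 0.0
riser 0.73 [278 219  57  67] rect [ 507.4 -310.2] [39.7 46.6] 60.3 circ [ 506.7 -309.9] 28.8
foot 0.65 [280 202  71  57] rect [ 510.6 -313.4] [58.6 47.3] 58.9 circ [ 505.1 -310. ] 30.7
t 18.4 tcp [ 0.5047 -0.3086  0.1547] yaw -31.01 shift [ -9.393 -10.4     0.479] F [ 0.1  0.5 -0.8] w 0.0649
turn wz units -6.202 shift after turn [ -2.692 -13.753   0.479]
```

View pics/w6.png

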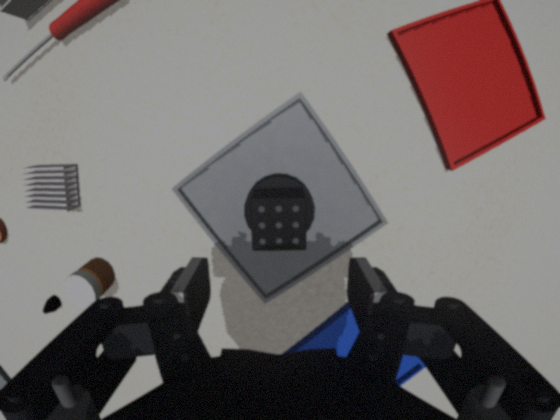

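The riser stands on the foot, centred (278,222). Next is the cone.

```bash
python3 -m inch '[[[-0.854,-0.9455,0],[0,0,0]],[[-0.854,-0.9455,0],[0,0,0]],[[-0.854,-0.9455,0],[0,0,0]],[[-0.854,-0.9455,0],[0,0,0]],[[-0.854,-0.9455,0],[0,0,0]],[[-0.854,-0.9455,0],[0,0,0]],[[-0.854,-0.9455,0],[0,0,0]],[[-0.854,-0.9455,0],[0,0,0]]]'|head -2; python3 -m inch '[[[-0.854,-0.9455,0],[0,0,0]],[[-0.854,-0.9455,0],[0,0,0]],[[-0.854,-0.9455,0.4],[0,0,0]],[[0,0,0],[0,0,0]]]'|head -2; python3 - <<'E'
from h import *
look('cone',.028,'pics/w7.png');look('cone',0)
E
python3 h.py .424 .104 .022
```

```text
t: 19.4
tcp_pos: [0.445, -0.0072, 0.1533]
t: 19.9
tcp_pos: [0.4224, 0.1063, 0.1408]
cone 0.87 [276 212  33  36] rect [426.5 105. ] [24.9 29.7] 73.4 circ [426.5 104.8] 15.1
cone 0.96 [275 213  30  37] rect [420.  108.5] [27.2 34.3] 59.0 circ [420.5 109.2] 17.3
t 20.1 tcp [0.4239 0.1033 0.1417] yaw -31.08 shift [-0.008 -0.024  3.991] F [ 1.1 -0.1 -0.2] w 0.065
```

View pics/w7.png

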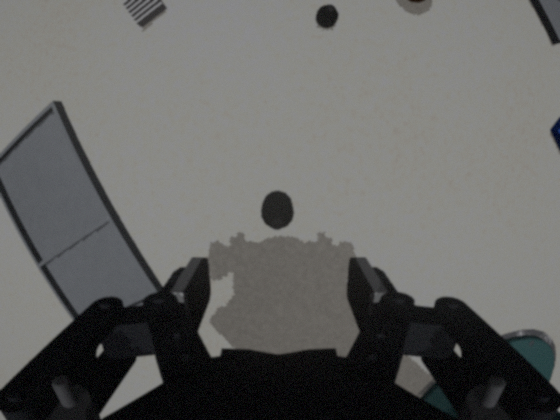

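The cone is at (277,210), near (0.4255, 0.105).

```bash
python3 -m inch '[[[0.02,-0.075,0.8],[0,0,0]],[[0,0,0.8],[0,0,0]],[[0,0,0.8],[0,0,0]],[[0,0,0.8],[0,0,0]],[[0,0,0.6],[0,0,0]],[[0,0,0.2],[0,0,0]],[[0,0,0],[0,0,0]]]' 45; python3 -m inch '[[[0,0,0],[0,0,0]],[[0,0,0],[0,0,0]],[[0,0,0],[0,0,0]],[[0,0,0],[0,0,0]],[[0,0,0],[0,0,0]]]' 15;  python3 -m inch '[[[0,0,-0.5],[0,0,0]],[[0,0,-1],[0,0,0]],[[0,0,-1],[0,0,0]],[[0,0,-1],[0,0,0]],[[0,0,0],[0,0,0]]]'; python3 h.py 0.5047 -0.309 0.13; python3 - <<'E'
from cell import vision
import cv2
a=vision.snapshot('wrist')['color'];cv2.imwrite('pics/w8.png',a)
E
```

```text
t: 20.98
tcp_pos: [0.4255, 0.1054, 0.0219]
ee_rot: [[0.857, -0.516, -0.0], [-0.516, -0.857, -0.0], [-0.0, 0.0, -1.0]]
wrist_force: [0.1, 0.4, -0.1]
width: 0.0454
gripper_force: 0.0
t: 21.6
tcp_pos: [0.4259, 0.1057, 0.0227]
ee_rot: [[0.857, -0.515, 0.001], [-0.515, -0.857, 0.0], [0.001, -0.001, -1.0]]
wrist_force: [-1.9, -1.0, 9.3]
width: 0.0238
gripper_force: 58.3
t: 22.22
tcp_pos: [0.4266, 0.106, 0.1296]
ee_rot: [[0.857, -0.515, 0.005], [-0.515, -0.857, 0.001], [0.004, -0.003, -1.0]]
wrist_force: [0.1, 0.8, -1.4]
width: 0.0236
gripper_force: 59.2
t 22.23 tcp [0.4266 0.106  0.1296] yaw -31.02 shift [ 9.358 10.513 -0.011] F [ 0.1  0.8 -1.4] w 0.0236
```

View pics/w8.png

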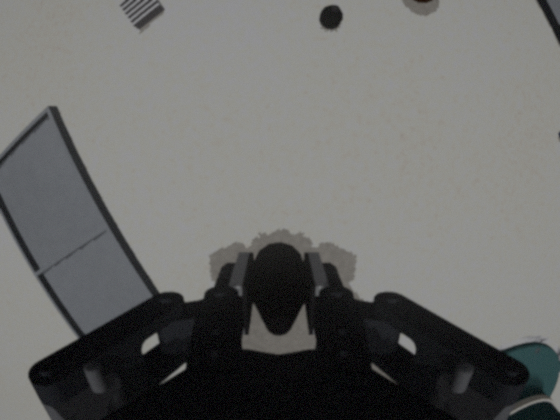

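The cone is held upright at (280,285). Now I carry it over the riser.

```bash
python3 -m inch '[[[0.851,0.956,0],[0,0,0]],[[0.851,0.956,0],[0,0,0]],[[0.851,0.956,0],[0,0,0]],[[0.851,0.956,0],[0,0,0]],[[0.851,0.956,0],[0,0,0]],[[0.851,0.956,0],[0,0,0]],[[0.851,0.956,0],[0,0,0]],[[0.851,0.956,0],[0,0,0]]]'|head -2; python3 -m inch '[[[0.851,0.956,0],[0,0,0]],[[0.851,0.956,0],[0,0,0]],[[0.851,0.956,0],[0,0,0]],[[0,0,0],[0,0,0]],[[0,0,0.4],[0,0,0]],[[0,0,0.4],[0,0,0]],[[0,0,0.3],[0,0,0]],[[0,0,0],[0,0,0]]]'|head -2; python3 h.py 0.5047 -.309 .0887
```

```text
t: 23.28
tcp_pos: [0.482, -0.1972, 0.1263]
t: 24.28
tcp_pos: [0.5033, -0.3087, 0.0928]
t 24.27 tcp [ 0.5033 -0.3087  0.0928] yaw -30.98 shift [ 0.047 -0.016  0.137] F [ 1.2  0.5 -0.7] w 0.0236
```

```bash
python3 -m inch '[[[0.03,-0.01,0.07],[0,0,0]],[[0,0,0.04],[0,0,0]],[[0,0,0],[0,0,0]]]'; python3 h.py 0.5047 -.309 .0887
```

```text
t: 24.65
tcp_pos: [0.5046, -0.3096, 0.0906]
ee_rot: [[0.857, -0.515, 0.0], [-0.515, -0.857, -0.0], [0.0, 0.0, -1.0]]
wrist_force: [0.1, 0.1, 0.1]
width: 0.0239
gripper_force: 59.2
t 24.65 tcp [ 0.5046 -0.3096  0.0906] yaw -31.01 shift [-0.006 -0.019  0.062] F [0.1 0.1 0.1] w 0.0239
```

```bash
python3 -m inch '[[[0,0,0.05],[0,0,0]],[[0,0,0],[0,0,0]]]'|grep -E "tcp|force"; python3 -m inch '[[[0,0,0],[0,0,0]],[[0,0,0],[0,0,0]],[[0,0,0],[0,0,0]],[[0,0,-0.5],[0,0,0]],[[0,0,-1],[0,0,0]],[[0,0,-1],[0,0,0]],[[0,0,-0.6],[0,0,0]]]' 50; python3 - <<'E'
from cell import vision
from h import *
import cv2
s=vision.snapshot('scene'); cv2.imwrite('pics/s2.png',cv2.resize(s['color'][90:330,180:460],None,fx=2.5,fy=2.5,interpolation=3))
vision.snapshot('wrist'); look('cone',.1)
E
python3 h.py .536 -.1045 .15 56
```

```text
tcp_pos: [0.5045, -0.3095, 0.0889]
wrist_force: [0.5, -0.7, -0.0]
gripper_force: 59.2
t: 25.78
tcp_pos: [0.505, -0.3098, 0.1843]
ee_rot: [[0.857, -0.515, 0.002], [-0.515, -0.857, -0.001], [0.002, -0.0, -1.0]]
wrist_force: [-0.3, -0.3, -0.5]
width: 0.0501
gripper_force: 0.0
cone 0.71 [280 227  34  46] rect [ 506.2 -310.9] [25.4 32.2] 75.8 circ [ 506. -311.] 16.5
cone 0.17 [ 65 295  17  20] rect [ 548.7 -107.2] [13.3 28.2] 1.3 circ [ 548.4 -107.2] 14.1
t 25.98 tcp [ 0.5043 -0.3095  0.1817] yaw -31.01 shift [-2.615 -6.399  1.056] F [ 0.9  0.3 -1.3] w 0.0501
turn wz units -17.402 shift after turn [ 6.254 -2.945  1.056]
```

View pics/s2.png

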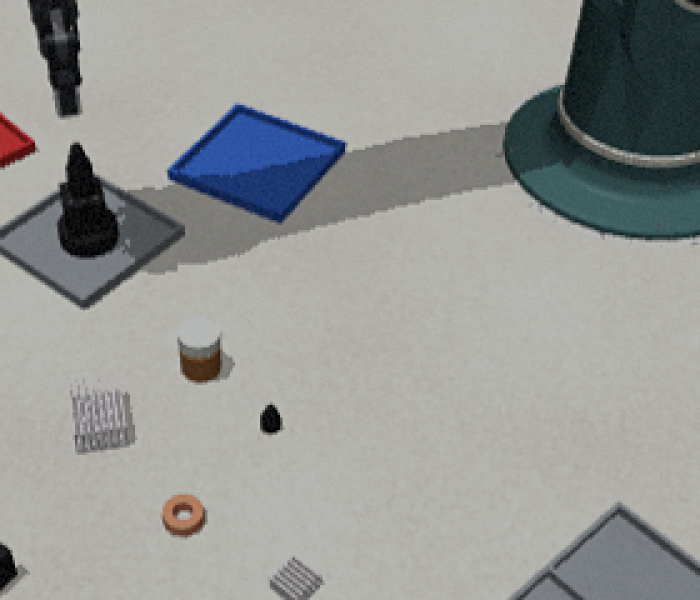

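The stack stands upright and centred in the square tray. Next is the jar.

```bash
python3 -m inch '[[[-0.374,-0.914,0],[0,0,0]],[[-0.374,-0.914,0],[0,0,0]],[[-0.374,-0.914,0],[0,0,0]],[[-0.374,-0.914,0.3],[0,0,0]],[[-0.374,-0.914,0.3],[0,0,0]],[[-0.374,-0.914,0.3],[0,0,0]],[[-0.374,-0.914,0.3],[0,0,0]],[[0,0,0],[0,0,0]]]' 65|head -2; python3 - <<'E'
from h import *
look('jar',.048,'pics/w9.png')
E
python3 h.py .536 -.1045 .028
```

```text
t: 26.98
tcp_pos: [0.5355, -0.102, 0.1443]
jar 0.89 [277 210  52  57] rect [ 541.3 -106.4] [37.8 42.5] 35.6 circ [ 542.3 -105.8] 22.0
t 27.07 tcp [ 0.5356 -0.1048  0.1452] yaw -31.0 shift [ 0.01  -0.017  3.907] F [ 0.1 -0.3 -0.5] w 0.0647
```

View pics/w9.png

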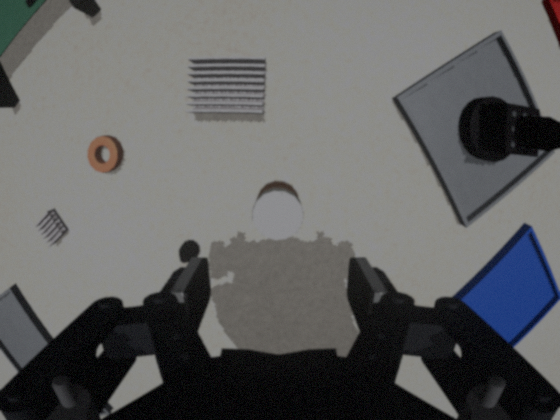

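The jar cap is at (277,214) and the small cone at (188,250) is well clear of the finger.

```bash
python3 -m inch '[[[0.07,-0.04,0.8],[0,0,0]],[[0,0,0.8],[0,0,0]],[[0,0,0.8],[0,0,0]],[[0,0,0.8],[0,0,0]],[[0,0,0.7],[0,0,0]],[[0,0,0.2],[0,0,0]],[[0,0,0],[0,0,0]]]' 55|grep -E "tcp|wrist"; python3 -m inch '[[[0,0,0],[0,0,0]],[[0,0,0],[0,0,0]],[[0,0,0],[0,0,0]],[[0,0,0],[0,0,0]],[[0,0,0],[0,0,0]]]' 28;  python3 -m inch '[[[0,0,-0.5],[0,0,0]],[[0,0,-1],[0,0,0]],[[0,0,-1],[0,0,0]],[[0,0,-1],[0,0,0]],[[0,0,0],[0,0,0]]]'; python3 h.py 0.4555 0.304 0.12
```

```text
tcp_pos: [0.5384, -0.1052, 0.0231]
wrist_force: [-0.0, 0.1, -0.4]
t: 28.58
tcp_pos: [0.539, -0.1049, 0.0239]
ee_rot: [[0.857, -0.515, 0.001], [-0.515, -0.857, -0.0], [0.001, -0.0, -1.0]]
wrist_force: [-1.6, -1.4, 7.2]
width: 0.0366
gripper_force: 59.2
t: 29.2
tcp_pos: [0.5397, -0.1048, 0.1311]
ee_rot: [[0.857, -0.515, 0.004], [-0.515, -0.857, -0.001], [0.004, -0.001, -1.0]]
wrist_force: [-0.3, 0.3, -1.5]
width: 0.0365
gripper_force: 60.1
t 29.2 tcp [ 0.5397 -0.1048  0.1311] yaw -31.01 shift [ -9.429 -10.232   0.345] F [-0.3  0.3 -1.5] w 0.0365
```

```bash
python3 -m inch '[[[-0.857,-0.93,0.03],[0,0,0]],[[-0.857,-0.93,0.03],[0,0,0]],[[-0.857,-0.93,0.03],[0,0,0]],[[-0.857,-0.93,0.03],[0,0,0]],[[-0.857,-0.93,0.03],[0,0,0]],[[-0.857,-0.93,0.03],[0,0,0]],[[-0.857,-0.93,0.03],[0,0,0]],[[-0.857,-0.93,0.03],[0,0,0]]]'|head -2; python3 -m inch '[[[-0.857,-0.93,0],[0,0,0]],[[-0.857,-0.93,0],[0,0,0]],[[-0.857,-0.93,0],[0,0,0]],[[0,0,0],[0,0,0]],[[0,0,0],[0,0,0]]]'|head -2; python3 h.py 0.4555 .304 .028; python3 - <<'E'
from h import *
look('long_tray',.012,'pics/w10.png')
E
```

```text
t: 30.2
tcp_pos: [0.4766, 0.1937, 0.1208]
t: 30.82
tcp_pos: [0.4543, 0.3022, 0.1206]
t 30.82 tcp [0.4543 0.3022 0.1206] yaw -30.98 shift [ 2.000e-03 -7.500e-02  3.087e+00] F [-0.5 -0.1 -1.3] w 0.0366
long_tray 0.7 [240 133 261 263] rect [518.3 300.9] [126.8 219.9] 86.1 circ [518.1 300.8] 125.0
```

View pics/w10.png

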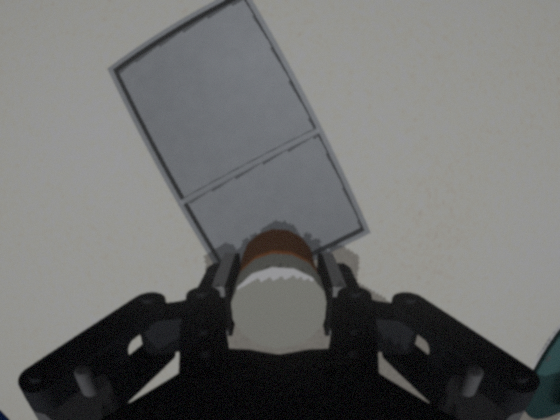

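The long tray fills columns 110–368, with the smaller compartment right below the jar. Its centre (0.518, 0.301) confirms the earlier estimate.

```bash
python3 -m inch '[[[0.03,-0.08,0.8],[0,0,0]],[[0,0,0.8],[0,0,0]],[[0,0,0.8],[0,0,0]],[[0,0,0.5],[0,0,0]],[[0,0,0.15],[0,0,0]],[[0,0,0],[0,0,0]],[[0,0,0],[0,0,0]]]'; python3 h.py 0.456 .305 .028
```

```text
t: 31.8
tcp_pos: [0.457, 0.3043, 0.03]
ee_rot: [[0.857, -0.515, 0.001], [-0.515, -0.857, 0.001], [0.0, -0.001, -1.0]]
wrist_force: [0.0, -0.4, -0.2]
width: 0.0364
gripper_force: 60.1
t 31.8 tcp [0.457  0.3043 0.03  ] yaw -31.03 shift [-0.041 -0.004  0.065] F [ 0.  -0.4 -0.2] w 0.0364
```

```bash
python3 -m inch '[[[-0.03,0,0.06],[0,0,0]],[[0,0,0],[0,0,0]]]'|grep -E "tcp|force"; python3 -m inch '[[[0,0,0],[0,0,0]],[[0,0,0],[0,0,0]],[[0,0,0],[0,0,0]],[[0,0,-0.5],[0,0,0]],[[0,0,-1],[0,0,0]],[[0,0,-1],[0,0,0]],[[0,0,-1],[0,0,0]],[[0,0,0],[0,0,0]]]' 55; python3 - <<'E'
from h import *
look('jar',.052)
E
python3 h.py .641 -.117 .135 56
```

```text
tcp_pos: [0.4562, 0.3048, 0.0279]
wrist_force: [-0.5, -1.3, 2.8]
gripper_force: 60.3
t: 33.05
tcp_pos: [0.4569, 0.3052, 0.1355]
ee_rot: [[0.857, -0.515, 0.003], [-0.515, -0.857, 0.003], [0.002, -0.004, -1.0]]
wrist_force: [0.7, -0.3, 0.7]
width: 0.0551
gripper_force: 0.0
jar 0.64 [278 222  55  64] rect [459.4 302.9] [37.1 46.4] 57.7 circ [459.8 303.5] 23.3
t 33.15 tcp [0.4558 0.3045 0.133 ] yaw -31.01 shift [12.529  8.863 -0.072] F [ 0.2  0.1 -0.7] w 0.0549
turn wz units -17.402 shift after turn [-8.197 12.974 -0.072]
```

```bash
python3 -m inch '[[[0.964,0.682,0],[0,0,0]],[[0.964,0.682,0],[0,0,0]],[[0.964,0.682,0],[0,0,0]],[[0.964,0.682,0],[0,0,0]],[[0.964,0.682,0],[0,0,0]],[[0.964,0.682,0],[0,0,0]],[[0.964,0.682,0],[0,0,0]],[[0.964,0.682,0],[0,0,0]]]' 66|head -2; python3 -m inch '[[[0.964,0.682,0],[0,0,0]],[[0.964,0.682,0],[0,0,0]],[[0.964,0.682,0],[0,0,0]],[[0.964,0.682,0],[0,0,0]],[[0.964,0.682,0],[0,0,0]],[[0,0,0],[0,0,-0.967]],[[0,0,0],[0,0,-0.967]],[[0,0,0],[0,0,-0.967]]]'|head -2; python3 -m inch '[[[0,0,0],[0,0,-0.967]],[[0,0,0],[0,0,-0.967]],[[0,0,0],[0,0,-0.967]],[[0,0,0],[0,0,-0.967]],[[0,0,0],[0,0,-0.967]],[[0,0,0],[0,0,-0.967]],[[0,0,0],[0,0,-0.967]],[[0,0,0],[0,0,-0.967]]]'|head -2; python3 -m inch '[[[0,0,0],[0,0,-0.967]],[[0,0,0],[0,0,-0.967]],[[0,0,0],[0,0,-0.967]],[[0,0,0],[0,0,-0.967]],[[0,0,0],[0,0,-0.967]],[[0,0,0],[0,0,-0.967]],[[0,0,0],[0,0,-0.967]],[[0,0,0],[0,0,0]]]'|head -2; python3 - <<'E'
from h import *
look('heatsink',.026,'pics/w11.png')
E
python3 h.py .641 -.117 .02 56
```

```text
t: 34.15
tcp_pos: [0.5697, 0.0439, 0.1316]
t: 35.15
tcp_pos: [0.6404, -0.1171, 0.1313]
t: 36.15
tcp_pos: [0.6405, -0.117, 0.1314]
t: 37.15
tcp_pos: [0.6405, -0.1171, 0.1315]
heatsink 0.61 [283 212  57  82] rect [ 645.9 -117.5] [64.6 45.7] 57.1 circ [ 645.  -118.9] 37.8
t 37.25 tcp [ 0.6407 -0.1172  0.1318] yaw 55.89 shift [0.011 0.009 3.728] F [-0.3 -0.1  0.7] w 0.0659
turn wz units -0.021 shift after turn [0.011 0.009 3.728]
```

View pics/w11.png

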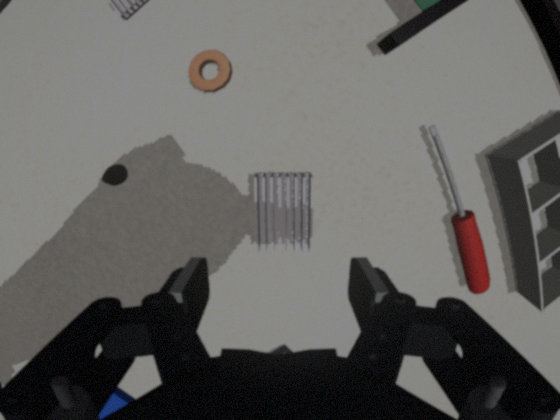

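The heatsink is at (283,212) with its fins aligned to the tool x axis.

```bash
python3 -m inch '[[[0.03,0.11,0.8],[0,0,0]],[[0,0,0.8],[0,0,0]],[[0,0,0.8],[0,0,0]],[[0,0,0.8],[0,0,0]],[[0,0,0.5],[0,0,0]],[[0,0,0.1],[0,0,0]],[[0,0,0],[0,0,0]]]' 60|grep -E "tcp|wrist"; python3 -m inch '[[[0,0,0],[0,0,0]],[[0,0,0],[0,0,0]],[[0,0,0],[0,0,0]],[[0,0,0],[0,0,0]],[[0,0,0],[0,0,0]]]' 35;  python3 -m inch '[[[0,0,-0.5],[0,0,0]],[[0,0,-1],[0,0,0]],[[0,0,-1],[0,0,0]],[[0,0,-1],[0,0,0]],[[0,0,0],[0,0,0]]]'; python3 h.py 0.5615 0.2982 0.125
```

```text
tcp_pos: [0.6445, -0.1182, 0.0187]
wrist_force: [-0.2, 0.7, 0.2]
t: 38.75
tcp_pos: [0.6449, -0.1184, 0.0196]
ee_rot: [[0.559, 0.829, 0.001], [0.829, -0.559, -0.0], [0.001, 0.001, -1.0]]
wrist_force: [-1.6, -0.3, 5.4]
width: 0.0426
gripper_force: 61.8
t: 39.38
tcp_pos: [0.6456, -0.1184, 0.1269]
ee_rot: [[0.559, 0.829, 0.004], [0.829, -0.559, -0.001], [0.002, 0.004, -1.0]]
wrist_force: [0.4, 1.1, -1.1]
width: 0.0419
gripper_force: 61.2
t 39.38 tcp [ 0.6456 -0.1184  0.1269] yaw 56.01 shift [  9.948 -10.087   0.039] F [ 0.4  1.1 -1.1] w 0.0419
```

```bash
python3 -m inch '[[[0.904,-0.917,0],[0,0,0]],[[0.904,-0.917,0],[0,0,0]],[[0.904,-0.917,0],[0,0,0]],[[0.904,-0.917,0],[0,0,0]],[[0.904,-0.917,0],[0,0,0]],[[0.904,-0.917,0],[0,0,0]],[[0.904,-0.917,0],[0,0,0]],[[0.904,-0.917,0],[0,0,0]]]'|head -2; python3 -m inch '[[[0.904,-0.917,0],[0,0,0]],[[0.904,-0.917,0],[0,0,0]],[[0.904,-0.917,0],[0,0,0]],[[0,0,0],[0,0,0]],[[0,0,0.8],[0,0,0]],[[0,0,0.8],[0,0,0]],[[0,0,0.8],[0,0,0]],[[0,0,0],[0,0,0]]]'|head -2; python3 h.py 0.5615 .2982 .0236
```

```text
t: 40.38
tcp_pos: [0.5824, 0.1857, 0.1234]
t: 41.38
tcp_pos: [0.5593, 0.2969, 0.0499]
t 41.38 tcp [0.5593 0.2969 0.0499] yaw 55.98 shift [0.08  0.039 0.876] F [-0.6 -0.3 -1.8] w 0.0426
```

```bash
python3 -m inch '[[[0.06,0.03,0.45],[0,0,0]],[[0,0,0.3],[0,0,0]],[[0,0,0.1],[0,0,0]],[[0,0,0],[0,0,0]],[[0,0,0],[0,0,0]]]'|grep -E "tcp|wrist"; python3 -m inch '[[[0,0,0],[0,0,0]],[[0,0,0],[0,0,0]],[[0,0,0],[0,0,0]],[[0,0,-0.5],[0,0,0]],[[0,0,-1],[0,0,0]],[[0,0,-1],[0,0,0]],[[0,0,-1],[0,0,0]],[[0,0,-1],[0,0,0]]]' 57|grep -E "tcp|wrist|t:"; python3 - <<'E'
from h import *
look('heatsink',.030)
from cell import vision; import cv2
s=vision.snapshot('scene'); cv2.imwrite('pics/s3.png',cv2.resize(s['color'],(800,600),interpolation=3))
E
```

```text
tcp_pos: [0.562, 0.2994, 0.0263]
wrist_force: [0.3, -0.6, -1.9]
t: 43.0
tcp_pos: [0.5618, 0.2993, 0.1631]
ee_rot: [[0.559, 0.829, 0.001], [0.829, -0.559, 0.0], [0.001, 0.0, -1.0]]
wrist_force: [0.0, -0.0, 0.1]
heatsink 0.79 [280 206  53  69] rect [563.3 299.2] [62.8 44.9] 56.1 circ [563.8 298.4] 37.6
```

View pics/s3.png

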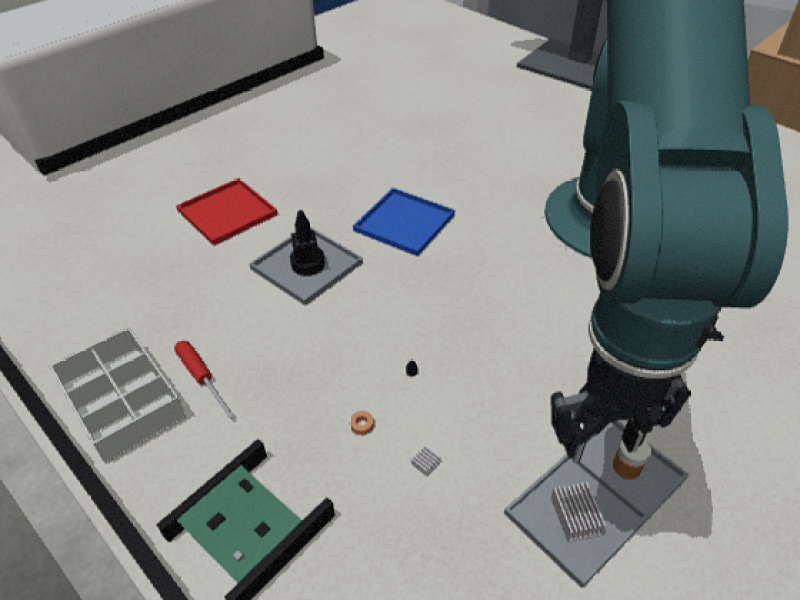

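The stack stands at (305,245), the heatsink in the larger compartment at (578,510) and the jar upright in the smaller one at (630,462). The look-alikes haven't moved and the gripper is clear of everything.

```bash
python3 -c "
from cell import job
print(job.job_done())"
```

```text
the job is handed in; nothing more can be done
None
```

Both kits are made up and the job is handed in at about 43 s of the 136 s allowed; the final pictures showed every part upright and in place, but the hand-in returned no verdict.

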